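# Report a filament mix-up at the 3D-printing bench

### The arm

A 6-joint arm with a two-finger parallel gripper is mounted at the origin on the work surface. World frame = base frame: x ahead of the robot, y to its left, z up, the work surface at z = 0. Lengths are in m, angles in degrees, forces in N, time in s.
With the tool pointing down it reaches from about 0.325 to 0.85 m from the base axis. Payload 15.5 kg.
Tool frame: the origin (TCP) lies between the finger pads, 19 mm behind the fingertips; this is the grasp point; z points along the fingers, y is the line along which they close (so a half turn about z gives the same grasp; the last joint's range is limited). The gripper opens to 91 mm and grips with 3 to 60 N. Pads are 32 mm wide; open, the fingers measure 118 mm over their backs; the gripper's body (76 mm by 178 mm) begins 60 mm behind the grasp point.
Start: joints at [-82.592, 28.281, 77.091, -0, 74.628, -5.472], TCP at [0.139, -0.609, 0.233] pointing down, gripper open.
Joint ranges: [-166.48, 166.48], [-47.26, 123.95], [12.59, 153.08], [-70.14, 250.14], [6.76, 159.57], [-176.63, 176.63]. Speed limits (degrees/s): [108.29, 108.29, 147.25, 172.46, 172.46, 172.46].

### API

Orientations are given as a 3x3 rotation matrix whose columns are the frame's x, y, z axes.
In Python, from bench import ctrl gives the robot as it stands. The module is installed in compiled form; this text tells all that it offers. Calls block until the motion is done:
- ctrl.goto(position, orientation): joint-space move of the TCP to a pose.
- ctrl.move_l(position, vel=0.15, ori=None, contact_N=None): straight line of the TCP; ori=None keeps the orientation; vel is the mean speed in m/s. With contact_N (N) it stops when the force on the tool has changed by that much, and returns True; else False.
- ctrl.movej(angles): joint-space move.
- ctrl.command_gripper(opening): opening from 0.0 (shut) to 1.0 (fully open); the grip force is fixed at half the most; returns when the fingers have stopped.
- ctrl.sleep(seconds).
- ctrl.ik(position, orientation): joint angles nearest the present ones, or None.
- ctrl.read_camera(name): name is "side" or "top" or "wrist"; returns the picture (400x640x3 uint8, blue, green, red); there is no depth.
- ctrl.camera_params(name): a dict with "fx", "fy", "cx", "cy" (pixels), "pose" (4x4, takes a point from camera to world coordinates); the wrist camera has in their place "T_tool_cam" (4x4, takes a point from camera to tool coordinates, whose origin is the TCP and whose axes are the flange's). Camera axes: x right, y up, looking along -z (the intrinsics and any distortion apply to the point x, -y, -z); pixel columns grow to the right and rows downward; lengths in m; the calibration is good to about 2 mm. A picture is of the moment at which its call begins: read the wrist's pose just before it. camera_params takes no time and is no camera call.
A pose or a line that the arm cannot do raises ctrl.MotionError and nothing moves.
- ctrl.sign_off(): hands the job in; it is judged then, once.
Readings, each from a call of its own:
- ctrl.current_t(): time.
- ctrl.current_q(): joint angles.
- ctrl.current_dq(): joint speeds.
- ctrl.current_effort(): joint torques, N m.
- ctrl.current_tool_pos(): TCP position.
- ctrl.current_eef_rot(): TCP orientation.
- ctrl.current_contact_force(): force on the tool from outside, world axes, zero at the start.
- ctrl.current_wrist_torque(): the same for the moment, N m.
- ctrl.current_grip_width(): opening from 0.0 (shut) to 1.0 (fully open).
- ctrl.current_grasp_force(): force on a finger pad.
Only numpy, scipy, OpenCV 4.12 (cv2) and the standard library are available. Lean on these libraries where they do the work, as an engineer would, in place of code of your own. Each camera call takes 0.05 s, during which the arm holds its last target. There are 200 camera calls.

### The job

One lamp shade came out with orange top layers. For the overhead camera, point at that shade, then at the orange filament cassette that spoilt it, holding the fingertips still a few centimetres above the middle of each for two full seconds and never coming down over any other shade or cassette. Then push the red reject lever all the way over, away from the robot, and leave it there; do not touch any shade or cassette, the flask or the tools.

Things in the scene. Friction and masses are not known exactly. Their poses are not given: they have to be found in the camera images.
- shade_mixed: the spoilt one: three-lobed clover-shaped lamp shade, 3D printed, standing upright with a closed flat top, about 68 mm across and 80 mm tall, white with the uppermost 20 mm orange; origin at the centre of its underside, z up (its top is at z = 80 mm), yaw means nothing; loose and light
- shade_white_a: good shade: three-lobed clover-shaped lamp shade, 3D printed, standing upright with a closed flat top, about 68 mm across and 80 mm tall, all white; origin at the centre of its underside, z up (its top is at z = 80 mm), yaw means nothing; loose and light
- shade_white_b: good shade: three-lobed clover-shaped lamp shade, 3D printed, standing upright with a closed flat top, about 68 mm across and 80 mm tall, all white; origin at the centre of its underside, z up (its top is at z = 80 mm), yaw means nothing; loose and light
- cassette_orange: round closed filament cassette lying flat, 80 mm in diameter and 40 mm high, black underside with an orange lid and body; origin at the centre of its underside, z up (its top is at z = 40 mm); loose
- cassette_white: round closed filament cassette lying flat, 80 mm in diameter and 40 mm high, black underside with a white lid and body; origin at the centre of its underside, z up (its top is at z = 40 mm); loose
- cassette_green: round closed filament cassette lying flat, 80 mm in diameter and 40 mm high, black underside with a green lid and body; origin at the centre of its underside, z up (its top is at z = 40 mm); loose
- panel: grey control panel fixed to the table, 140 x 90 x 20 mm (x, y, z), with a green stripe at its near edge and a red stripe at its far edge; origin at the centre of its underside; its x axis points away from the robot (turned up to 26 degrees either way) and is the direction the lever is pushed. In its middle stands the lever's grey block, 70 x 50 x 25 mm (z = 20 to 45 mm)
- verdict (a joint): the red reject lever's angle in rad: 0 leaning 29 degrees towards the robot (over the green stripe), 0.5 upright, 1.0 at its far stop leaning 29 degrees away over the red stripe. It starts between 0 and 0.2 and stays where it is left (under 2 N at the knob moves it, firm stops at both ends). It turns about the panel's y axis through a point 42 mm above the panel's origin
- verdict_tip (a point): centre of the lever's red ball knob, 26 mm in diameter, 80 mm from the lever's axis, on a steel rod 10 mm thick; 112 mm above the table at either stop, 122 mm when upright
- flask: steel drinking flask, 66 mm in diameter, 160 mm tall, standing on the left; origin at the centre of its underside; to be left alone
- screwdriver: yellow-handled screwdriver lying at the back of the bench; to be left alone
- holder: green tool holder with three cups and tools in it, 60 x 200 mm, up to 170 mm tall, fixed at the back left; to be left alone; origin at the centre of its underside
Mind the look-alikes: they are no part of the job. There is more than one size of the cassette_orange; the one meant has the size given above.

How it is judged:
By the outcome, as a careful person would: the job done as asked, in the order asked, and still so for the second after the job is handed in, with the robot touching nothing.
It also fails if it takes over 58 s, if anything falls off the work surface, if the arm or the gripper's body presses on something with over 40 N, if the wrist force passes 120 N, or if a joint passes its speed limit or range.

## Working session

There is one attempt and no reset: what is moved stays moved. The work goes in short steps, each a Python script; the robot and the scene stay as the last script left them, time stands still between calls to the robot, and variables do not carry over. Pictures are saved under pics/ and viewed, at most 10 in all, crops included, and the job is handed in when it is done.

```bash
mkdir -p pics
python3 - <<'E'
from bench import ctrl
import cv2
for n in("top","side"):
    cv2.imwrite(f"pics/{n}0.png",ctrl.read_camera(n)); print(n,ctrl.camera_params(n))
print(ctrl.current_t(),ctrl.current_eef_rot())
E
```

```text
top {'fx': 418.22783696457657, 'fy': 418.22783696457657, 'cx': 319.067651974558, 'cy': 197.4029726876512, 'pose': array([[ 0.02229938,  0.97914196, -0.20194991,  0.37299517],
       [-0.99975051,  0.02158025, -0.00576228,  0.07541708],
       [-0.00128396,  0.20202803,  0.9793789 ,  1.16490087],
       [ 0.        ,  0.        ,  0.        ,  1.        ]])}
side {'fx': 382.245027934417, 'fy': 382.245027934417, 'cx': 326.8697772054311, 'cy': 192.6021838725525, 'pose': array([[-0.94716646,  0.21769892, -0.23554805,  0.31442   ],
       [-0.31998275, -0.59083725,  0.74062297,  0.94508539],
       [ 0.02206226,  0.77686454,  0.62928113,  0.82948161],
       [ 0.        ,  0.        ,  0.        ,  1.        ]])}
0.1 [[ 9.74845508e-01  2.22881613e-01 -1.47179693e-04]
 [ 2.22881636e-01 -9.74844864e-01  1.12554173e-03]
 [ 1.07385189e-04 -1.13003295e-03 -9.99999356e-01]]
```

View pics/top0.png

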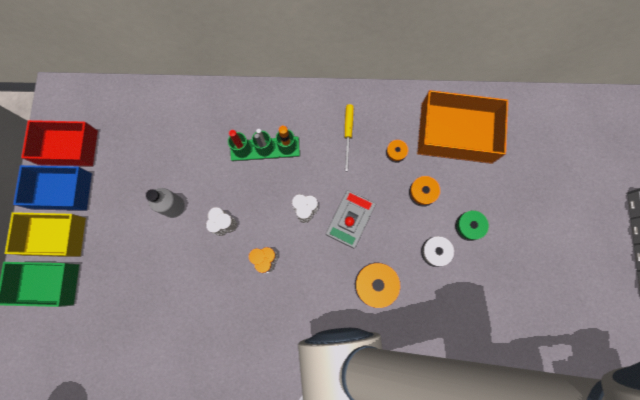

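View pics/side0.png

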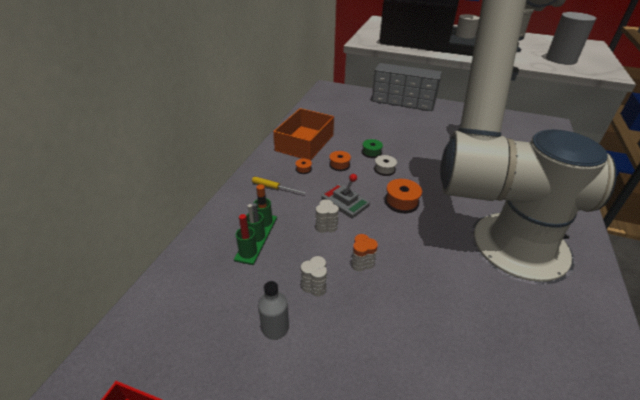

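The top view shows the orange-topped shade at (262,260) and the white shades at (218,220) and (304,207). There are three orange discs: small at (397,150), medium at (425,191) and large at (378,286). The panel is at (350,220) with its knob at (350,221). Next I'll measure these and enlarge a crop.

```bash
cat > h.py <<'E'
import numpy as np
def ray(p,u,v,z):
    d=np.array([(u-p['cx'])/p['fx'],-(v-p['cy'])/p['fy'],-1]); T=p['pose']; d=T[:3,:3]@d; o=T[:3,3]
    return o+d*(z-o[2])/d[2]
def proj(p,X):
    c=np.linalg.inv(p['pose'])@np.append(X,1); return np.array([p['cx']-p['fx']*c[0]/c[2],p['cy']+p['fy']*c[1]/c[2]])
E
python3 - <<'E'
from h import *
from bench import ctrl
import cv2
im=cv2.imread("pics/top0.png"); p=ctrl.camera_params("top"); hsv=cv2.cvtColor(im,cv2.COLOR_BGR2HSV)
M={"orange":cv2.inRange(hsv,(8,120,90),(22,255,255)),"green":cv2.inRange(hsv,(45,120,50),(85,255,255)),
"white":cv2.inRange(hsv,(0,0,165),(180,45,255)),"red":cv2.inRange(hsv,(0,170,80),(6,255,255))|cv2.inRange(hsv,(174,170,80),(180,255,255))}
for k,m in M.items():
    for c in cv2.findContours(m,cv2.RETR_EXTERNAL,cv2.CHAIN_APPROX_NONE)[0]:
        x,y,w,h=cv2.boundingRect(c)
        if cv2.contourArea(c)<40 or x<190 or x>520: continue
        (u,v),r=cv2.minEnclosingCircle(c); mm=cv2.moments(c); cu,cv=mm['m10']/mm['m00'],mm['m01']/mm['m00']
        print(k,(x,y,w,h),"cen",round(cu,1),round(cv,1),"z40",ray(p,cu,cv,.04)[:2].round(3),"z80",ray(p,cu,cv,.08)[:2].round(3),"z20",ray(p,cu,cv,.02)[:2].round(3),"width@40",round(np.linalg.norm(ray(p,x,cv,.04)-ray(p,x+w,cv,.04)),3))
c=im[125:315,195:500]; cv2.imwrite("pics/crop.png",cv2.resize(c,None,fx=2.6,fy=2.6,interpolation=cv2.INTER_CUBIC))
E
```

```text
orange (356, 263, 44, 45) cen 377.5 285.0 z40 [ 0.373 -0.077] z80 [ 0.373 -0.072] z20 [ 0.373 -0.08 ] width@40 0.116
orange (249, 247, 26, 26) cen 261.8 258.5 z40 [0.435 0.231] z80 [0.433 0.225] z20 [0.437 0.234] width@40 0.069
orange (411, 176, 29, 29) cen 425.0 189.8 z40 [ 0.633 -0.209] z80 [ 0.623 -0.199] z20 [ 0.637 -0.214] width@40 0.08
orange (387, 140, 21, 21) cen 397.1 149.7 z40 [ 0.747 -0.134] z80 [ 0.733 -0.127] z20 [ 0.753 -0.138] width@40 0.059
orange (279, 125, 9, 12) cen 282.8 130.5 z40 [0.797 0.189] z80 [0.782 0.185] z20 [0.804 0.191] width@40 0.026
orange (418, 90, 90, 73) cen 464.6 126.6 z40 [ 0.82  -0.327] z80 [ 0.804 -0.313] z20 [ 0.828 -0.335] width@40 0.256
green (458, 211, 30, 29) cen 472.5 224.8 z40 [ 0.538 -0.335] z80 [ 0.532 -0.321] z20 [ 0.541 -0.342] width@40 0.081
green (229, 131, 71, 29) cen 264.5 148.1 z40 [0.743 0.239] z80 [0.73  0.233] z20 [0.75  0.242] width@40 0.2
white (304, 339, 71, 61) cen 326.7 369.6 z40 [0.16  0.053] z80 [0.168 0.054] z20 [0.157 0.052] width@40 0.18
white (424, 236, 31, 30) cen 439.0 250.6 z40 [ 0.467 -0.242] z80 [ 0.463 -0.231] z20 [ 0.468 -0.248] width@40 0.083
white (206, 207, 25, 26) cen 216.8 219.7 z40 [0.537 0.358] z80 [0.531 0.348] z20 [0.54  0.363] width@40 0.068
white (291, 194, 27, 25) cen 303.8 204.7 z40 [0.584 0.123] z80 [0.576 0.122] z20 [0.587 0.124] width@40 0.074
red (345, 217, 9, 9) cen 349.1 221.0 z40 [ 0.541 -0.001] z80 [0.535 0.002] z20 [ 0.544 -0.002] width@40 0.024
red (347, 194, 24, 15) cen 359.0 201.0 z40 [ 0.597 -0.028] z80 [ 0.589 -0.024] z20 [ 0.601 -0.03 ] width@40 0.066
red (229, 130, 13, 18) cen 235.0 138.0 z40 [0.771 0.324] z80 [0.757 0.315] z20 [0.778 0.328] width@40 0.037
```

View pics/crop.png

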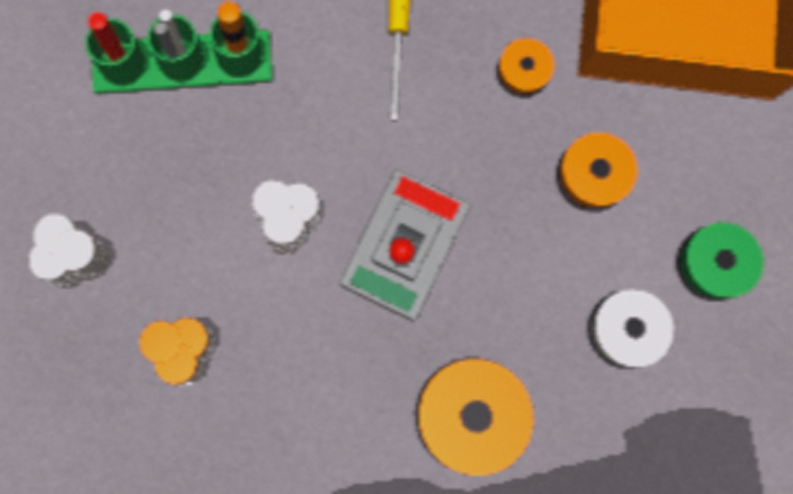

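There are three orange cassette candidates: small at (397,150), about 59 mm; medium at (425,191), about 80 mm; and large at (378,286), about 116 mm. The medium one fits, since it matches the stated 80 mm and the white and green cassettes. The crop confirms this, and shows the only orange-topped shade at (262,259). The lever leans toward the green stripe.

```bash
cat >> h.py <<'E'
from bench import ctrl
P=ctrl.camera_params("top")
S=np.array([.433,.225]); C=np.array([.633,-.209])
px=lambda x,y:(195+(x+.5)/2.6-.5,125+(y+.5)/2.6-.5)
cor=[ray(P,*px(*c),.02)[:2] for c in((398,172),(468,207),(415,318),(343,284))]
pc=np.mean(cor,0); d=(cor[0]+cor[1]-cor[2]-cor[3]); yaw=np.arctan2(d[1],d[0]); ax=np.array([np.cos(yaw),np.sin(yaw)])
a=yaw+np.pi; R=np.array([[np.cos(a),np.sin(a),0],[np.sin(a),-np.cos(a),0],[0,0,-1.]])
at=lambda xy,z:np.array([xy[0],xy[1],z])
E
python3 - <<'E'
from h import *
import cv2
print("panel",pc,np.degrees(yaw),"sides",[np.linalg.norm(cor[i]-cor[i-1]).round(3) for i in range(4)])
k=ray(P,349.1,221,.114)[:2]-pc; print("knob along/across",k@ax,k@np.array([-ax[1],ax[0]]))
s=ctrl.camera_params("side"); print("side proj",proj(s,at(S,.08)),proj(s,at(C,.04)))
h=cv2.cvtColor(cv2.imread("pics/side0.png"),cv2.COLOR_BGR2HSV); m=cv2.inRange(h,(5,150,90),(22,255,255))
for i in cv2.connectedComponentsWithStats(m)[2][1:]:
    if 80<i[4]<1500: print("side blob",i)
t0=ctrl.current_t()
p=ctrl.current_tool_pos(); ctrl.command_gripper(0.0)
ctrl.move_l([p[0],p[1],.32])
ctrl.goto(at(S,.32),R); print(ctrl.current_tool_pos(),ctrl.current_q(),ctrl.current_t()-t0)
E
```

```text
panel [ 0.55068158 -0.00723728] -25.041937096985304 sides [np.float64(0.135), np.float64(0.084), np.float64(0.132), np.float64(0.083)]
knob along/across -0.023275268767208656 0.0016361506712019368
side proj [364.45659178 241.07410493] [340.29946911 155.64987617]
side blob [274 109  60  33 488]
side blob [330 151  21  13 203]
side blob [296 157  16  12 139]
side blob [387 179  35  22 575]
side blob [354 234  23  20 331]
[0.4333349  0.22456673 0.31997989] [ 2.03839893e+01  1.23644056e+01  8.80935785e+01 -5.36046544e-03
  7.95399148e+01 -4.45108596e+01] 5.2
```

Side-camera projections agree, with the shade top near (364,241) and the cassette near (340,156). Now I'll point at both.

Run:
```python
from h import *
import cv2
ctrl.move_l(at(S,.134),vel=.12); ctrl.sleep(1.4); cv2.imwrite("pics/p1.png",ctrl.read_camera("side")); ctrl.sleep(1.4)
print(ctrl.current_tool_pos(),ctrl.current_grip_width())
ctrl.move_l(at(S,.28),vel=.15)
ctrl.move_l(at(C,.28),vel=.2)
ctrl.move_l(at(C,.096),vel=.12); ctrl.sleep(1.4); im=ctrl.read_camera("side"); ctrl.sleep(1.4)
print(ctrl.current_tool_pos(),ctrl.current_contact_force())
ctrl.move_l(at(C,.25),vel=.15)
cv2.imwrite("pics/p12.png",np.hstack([cv2.resize(i[100:300,240:440],(400,400)) for i in(cv2.imread("pics/p1.png"),im)]))
print(ctrl.current_t())
```

```text
[0.43302107 0.22501214 0.13399619] 0.005458135552757657
[ 0.6330021  -0.20898517  0.09601454] [ 0.37813328  0.54379464 -0.65486358]
19.225
```

View pics/p12.png

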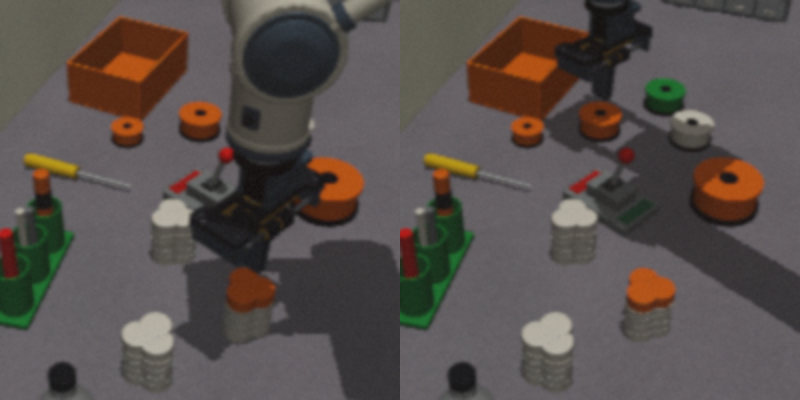

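The crops show the fingers above the orange top (left, about (250,270)) and above the medium cassette (right, about (600,98)), with nothing disturbed. Next is the lever.

Run:
```python
from h import *
import cv2
a0=pc-.095*ax; z=.114
ctrl.move_l(at(a0,.25),vel=.2)
ctrl.move_l(at(a0,z),vel=.12)
f0=ctrl.current_contact_force()
r=ctrl.move_l(at(pc+.03*ax,z),vel=.06,contact_N=10)
p=ctrl.current_tool_pos(); print(r,(p[:2]-pc)@ax,ctrl.current_contact_force()-f0)
ctrl.move_l(at(a0,z),vel=.12); ctrl.move_l(at(a0,.25),vel=.2)
ctrl.goto(at([.3,.33],.3),R)
im=ctrl.read_camera("top"); s=ctrl.read_camera("side")
h=cv2.cvtColor(im,cv2.COLOR_BGR2HSV); 
cv2.imwrite("pics/e.png",np.hstack([cv2.resize(im[130:310,200:490],(480,400)),cv2.resize(s[150:230,300:380],(320,400))[:400]]))
for ang in(.8,.9,1.0):
    q=ang-.5; X=at(pc+.08*np.sin(q)*ax,.042+.08*np.cos(q)); print(ang,proj(P,X),proj(ctrl.camera_params("side"),X))
print(ctrl.current_t())
```

```text
True 0.008152052090525021 [-5.02004911  3.09572523  5.85056079]
0.8 [357.73374885 204.65675635] [341.95289701 169.97070041]
0.9 [358.89240063 202.26495372] [340.17234078 169.69223485]
1.0 [359.96353009 200.05408107] [338.47013518 169.64252996]
26.9167
```

View pics/e.png

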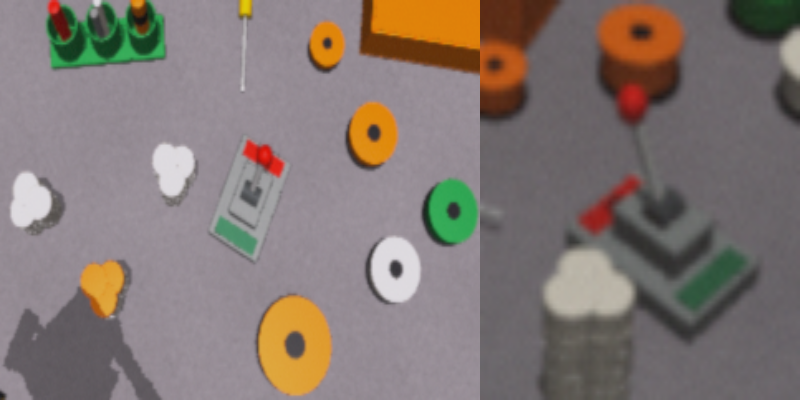

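The knob is at (359.5,200.2) in the top view and about (338,170) in the side view. Both match angle 1.0, and the push ended on the firm stop where predicted. Everything else stands where it was.

```bash
python3 -c "
from bench import ctrl
print(ctrl.sign_off())"
```

```text
the job is handed in; nothing more can be done
None
```

I pointed at the spoilt shade, then at the 80 mm orange cassette, pushed the reject lever to its far stop, and handed the job in after about 27 s; the closing pictures show everything else where it was.

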